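Roll the red-taped carton into its station bay

ROBOT

A 6-joint arm with a two-finger parallel gripper is mounted at the origin on a cart in front of the work surface, level with it; the furniture and walls round the work are solid. World frame = base frame: x ahead of the robot, y to its left, z up, the work surface at z = 0. Lengths are in m, angles in rad, forces in N, time in s.
With the tool pointing down it reaches from about 0.25 to 0.775 m from the base axis. Payload 4 kg.
Tool frame: the origin (TCP) lies at the very end of the fingers, on their centre line; the grasp point (between the pads) lies 19 mm behind it; z points along the fingers, y is the line along which they close (so a half turn about z gives the same grasp; the last joint's range is limited). The gripper opens to 94 mm and grips with 3 to 60 N. Pads are 16 mm wide; open, the fingers measure 119 mm over their backs; the gripper's body (75 mm by 177 mm) begins 78 mm behind the grasp point.
Start: joints at [-1.213, 0.087, 1.371, -0, 1.684, -0.103], TCP at [0.245, -0.493, 0.185] pointing down, gripper open.
Joint ranges: [-3.1, 3.1], [-0.76, 2.03], [0.27, 2.55], [-1.08, 4.22], [0.17, 2.65], [-2.57, 2.57]. Speed limits (rad/s): [2.79, 2.79, 3.14, 3.14, 3.14, 3.14].

INTERFACE

Orientations are given as [roll, pitch, yaw] about the fixed x, y, z axes, in that order (R = Rz(yaw) Ry(pitch) Rx(roll)).
In Python, from bench import robot, vision gives the robot as it stands.
- The arm moves only by the shell command python3 -m crank 'ROWS'. ROWS is JSON, a list of rows, each a list of 3 entries, a list of its own where there are three numbers: the closure, from 0 (fully open) to 1 (shut), then the shift along the tool's x, y, z in m, then the turn, a rotation vector about the tool's x, y, z in degrees. A call has 1 to 8 rows; each row shifts and turns the commanded pose from where the row before left it, along the tool's axes as they then stand; what a row does not reach is not made up. A row lasts 1/10 s, in which the tool goes at most 50 mm and 8.59 degrees, less where a joint would pass 70% of its speed; a pose out of reach is approached as far as the arm can. A call with a gripper value outside its range is refused whole. The fingers move at their own pace and stop on an object; the grip force is fixed at half the most. Time passes only in rows, so rows that do not move let the fingers close. It gives the time, the measured TCP pose, the force, the opening and the grip force at its end, in the units of the state.
- robot.get_obs(): the state, without advancing time (a new reading comes with each control period).
- vision.snapshot(name): name is "scene" or "top" or "wrist"; returns a dict with "color" (400x640x3 uint8, red, green, blue), "z_map" (400x640 float32, m along the optical axis (not along the pixel's ray), 0 where there is no reading), "fx", "fy", "cx", "cy" (pixels), "R" (3x3) and "t" (3): a world point X has camera coordinates R X + t. Camera axes: x right, y down, z forward; pixel columns grow to the right and rows downward; lengths in m; the calibration is good to about 2 mm. A picture is of the moment at which its call begins.
- robot.close_job(): hands the job in; it is judged then, once.
The state is a dict: "time": time; "joint_positions": joint angles; "qvel": joint speeds; "joint_torque": joint torques, N m; "tool_pos": TCP position; "ee_rot": TCP orientation; "wrist_force": force on the tool from outside, world axes, zero at the start; "wrist_torque": the same for the moment, N m; "width": finger opening in m; "finger_force": force on a finger pad.
Only numpy, scipy, OpenCV 4.12 (cv2) and the standard library are available. Lean on these libraries where they do the work, as an engineer would, in place of code of your own. Each camera call takes 0.05 s, during which the arm holds its last target. There are 200 camera calls.

TASK

Two small cartons wait on a twin-lane roller track. Push the carton with the red tape along its rollers, without lifting it, until it is fully home in the green bay at the end of its own lane, against the bumper. Leave the carton with the blue tape where it stands.

Things in the scene. Friction and masses are not known exactly. Their poses are not given: they have to be found in the camera images.
- red_carton_center (a point): Centre of the brown closed cardboard carton with red tape on top, 80 mm long (x, along the lane), 64 wide (y), 48 high (z), 0.18 to 0.35 kg. It stands on the rollers near the open entrance of either lane, 140 to 180 mm short of its bay point, its centre 69 mm above the worktop. It rolls with under 1 N of resistance and hardly coasts after a slow push (under 0.1 m/s).
- blue_carton_center (a point): Centre of the other carton, of the same size and make but with blue tape, on the rollers of the other lane; it stays. The cartons' +x points along the lane towards the bays. Each lane is 76 mm wide between rails whose tops are 55 mm above the worktop (outer rails 12 mm thick, divider between the lanes 8 mm).
- bay_left (a point): Where a carton's centre lies when fully home in the left lane's bay (left as seen along the push), 40 mm before the black bumper's face, 67.5 mm above the worktop. +x: push direction, level; z up. The bay (x -50 to +40 mm) has a flat floor 1.5 mm below the roller tops, on which the carton slides at up to 5 N, and a rigid stop; its green cheeks are 83 mm and its back wall 85 mm high above the worktop.
- bay_right (a point): The same point of the right lane's bay, 84 mm from bay_left along its -y; same axes. Each carton belongs in the bay of its own lane. The track is a fixed aluminium frame; each lane has 7 free-turning steel rollers from x = -50 mm back to the open entrance at x = -225 mm in this frame, their tops 45 mm above the worktop.
Not all that is in view belongs to the job. What is shaped like the part that bears red_carton_center but purple is not meant.

How it is judged:
At the end, for the whole second after the job is handed in: The red-taped carton stands flat in the bay of its lane, within 15 mm of the bumper and within 10 degrees of straight; the blue-taped carton is within 20 mm of where it stood (((x of red_carton_center in the frame of bay_left between -0.015 and 0.01 m and y of red_carton_center in the frame of bay_left between -0.015 and 0.015 m and z of red_carton_center in the frame of bay_left between -0.01 and 0.01 m) or (x of red_carton_center in the frame of bay_right between -0.015 and 0.01 m and y of red_carton_center in the frame of bay_right between -0.015 and 0.015 m and z of red_carton_center in the frame of bay_right between -0.01 and 0.01 m)) and angle between the x axis of red_carton_center and the x axis of bay_left, either way round below 0.18 rad and angle between red_carton_center's own z axis and vertical below 0.12 rad and distance of blue_carton_center from where it was at the start of the episode below 0.02 m); the robot touches nothing.
It fails at once if the red-taped carton is lifted more than 30 mm off the rollers (height (world z) of red_carton_center above 0.099 m).
It fails at once if the blue-taped carton is moved by more than 40 mm (distance of blue_carton_center from where it was at the start of the episode above 0.04 m).
It also fails if it takes over 24 s, if anything falls off the work surface, if the arm or the gripper's body presses on something with over 40 N, if the wrist force passes 120 N, or if a joint passes its speed limit or range.

## Working session

There is one attempt and no reset: what is moved stays moved. The work goes in short steps, Python scripts to look and compute and a shell command to move; the robot and the scene stay as the last step left them, time stands still between calls to the robot, and variables do not carry over. Pictures are saved under pics/ and viewed, at most 10 in all, crops included, and the job is handed in when it is done.

```bash
mkdir -p pics; python3 - <<'E'
from bench import robot, vision
import cv2, pickle
for n in ("top","scene"):
    s=vision.snapshot(n); pickle.dump(s,open(f"{n}.pkl","wb"))
    cv2.imwrite(f"pics/{n}1.png",s["color"][:,:,::-1])
o=robot.get_obs(); print(o["time"],o["tool_pos"],o["ee_rot"],o["width"])
E
```

```text
0.1 [ 0.24436808 -0.49215575  0.18394217] [-3.13966477e+00 -1.92977456e-04  4.60761121e-01] 0.0940763679763929
```

View pics/top1.png

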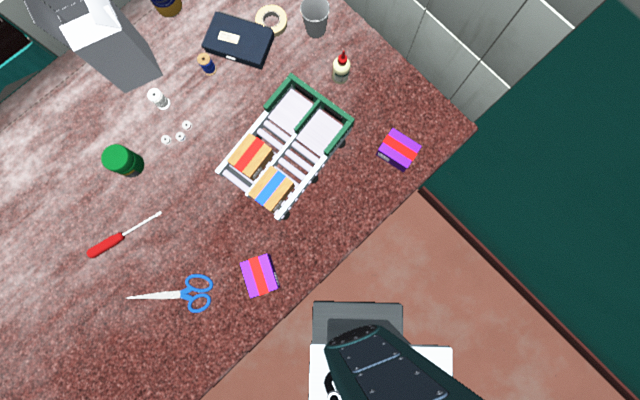

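View pics/scene1.png

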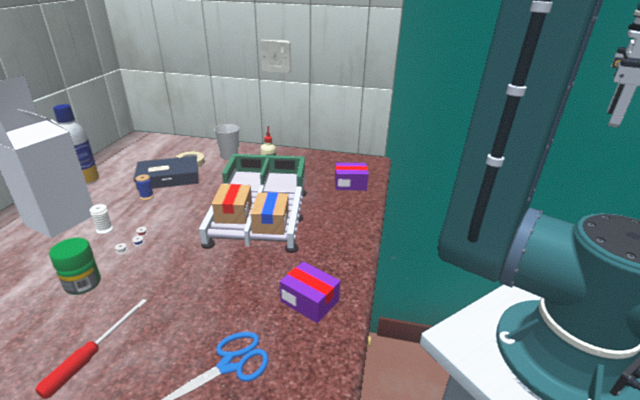

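Red tape carton is in the left lane, around top-view pixel (250,156); the blue one is in the right lane, around (271,188). The bays are at the upper right, near (295,105) and (325,127). I'll enlarge the track for exact pixels.

```bash
cat > h.py <<'E'
import numpy as np
def px(s,u,v,z=None):
    R,t=np.array(s["R"]),np.array(s["t"]); d=np.array([(u-s["cx"])/s["fx"],(v-s["cy"])/s["fy"],1.])
    c=-R.T@t; r=R.T@d
    if z is None: return c+r*s["z_map"][int(round(v)),int(round(u))]
    return c+r*(z-c[2])/r[2]
E
python3 - <<'E'
import pickle,cv2,numpy as np
from h import px
s=pickle.load(open("top.pkl","rb"))
c=s["color"][65:225,205:365,::-1]
cv2.imwrite("pics/crop.png",cv2.resize(c,(600,600),interpolation=cv2.INTER_CUBIC))
for p in [(250,156),(271,188),(290,110),(222,168),(280,210)]: print(p,px(s,*p))
E
```

```text
(250, 156) [0.5569062  0.30059772 0.09366673]
(271, 188) [0.48780052 0.25205961 0.09080998]
(290, 110) [0.68349639 0.22319702 0.04352915]
(222, 168) [0.5379413  0.37118392 0.05284279]
(280, 210) [0.44489757 0.23522014 0.05415765]
```

View pics/crop.png

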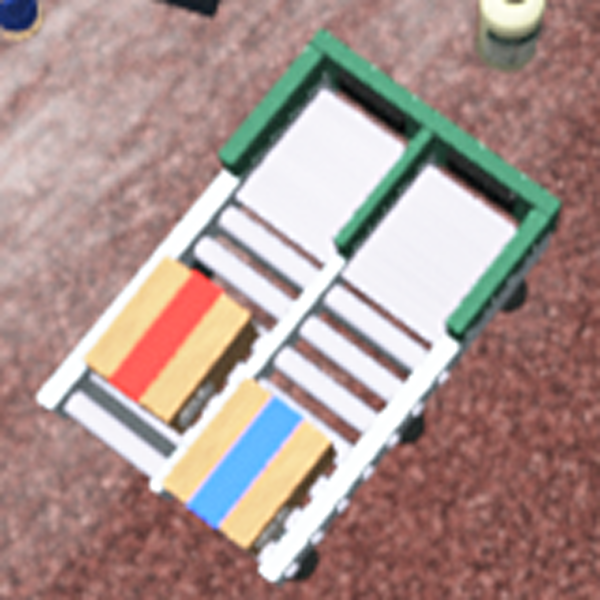

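The crop shows the red carton's top with corners at about (172,258), (252,312), (168,418), (85,360). The green back corners are at (322,33) and (559,205), and the rail entrance ends at (40,400) and (270,580).

```bash
python3 - <<'E'
import pickle,numpy as np
from h import px
s=pickle.load(open("top.pkl","rb"))
P=lambda u,v,z: px(s,205+(u+.5)/3.75-.5,65+(v+.5)/3.75-.5,z)
red=np.array([P(*p,.093) for p in [(172,258),(252,312),(168,418),(85,360)]])
blue=np.array([P(*p,.093) for p in [(243,380),(335,440),(247,548),(163,486)]])
print(red,red.mean(0),blue.mean(0))
f=(red[0]+red[1]-red[2]-red[3]);print("redyaw",np.arctan2(f[1],f[0]))
A=P(322,33,.085);B=P(559,205,.085);L=P(40,400,.055);Rr=P(270,580,.055)
print("back",A,B,np.linalg.norm(A-B)); e=A-B; print("yaw from back",np.arctan2(-e[0],e[1]))
d=A-L; print("left side",np.arctan2(d[1],d[0]),np.linalg.norm(d[:2])); d=B-Rr;print("right side",np.arctan2(d[1],d[0]),np.linalg.norm(d[:2]))
print(L,Rr)
y=np.mean([np.arctan2(*(A-L)[1::-1]),np.arctan2(*(B-Rr)[1::-1])]);x=np.array([np.cos(y),np.sin(y)])
for n,c in(("red",red),("blue",blue)):
  c=c.mean(0)[:2]; v=c-L[:2]; print(n,"from entrance",v@x, "lat", -(v@np.array([-x[1],x[0]])))
E
```

```text
[[0.60813595 0.30246043 0.093     ]
 [0.57656663 0.25406634 0.093     ]
 [0.51240842 0.29949285 0.093     ]
 [0.54555511 0.34946152 0.093     ]] [0.56066653 0.30137028 0.093     ] [0.48713056 0.25272866 0.093     ]
redyaw -0.6301045127181393
back [0.75485232 0.22088982 0.085     ] [0.64900286 0.07546816 0.085     ] 0.17986542207795037
yaw from back -0.6291930718323845
left side -0.629955915321454 0.2789318941201222
right side -0.6359825827787251 0.2798482968081231
[0.52946044 0.38521115 0.055     ] [0.42386814 0.24168917 0.055     ]
red from entrance 0.07475602446249038 lat 0.04913906838400399
blue from entrance 0.04423937475246992 lat 0.13185714560827286
```

The track yaw is about -0.63 rad. The red centre is (0.561, 0.301), x ≈ -150 mm in the bay frame, and the sizes check (180 mm wide, 279 mm long). I'll push with closed fingers from behind. First I move at height to about (0.50, 0.344).

```bash
python3 -m crank '[[1,[0.03,-0.032,0],[0,0,0]],[1,[0.03,-0.032,0],[0,0,0]],[1,[0.03,-0.032,0],[0,0,0]],[1,[0.03,-0.032,0],[0,0,0]],[1,[0.03,-0.032,0],[0,0,0]],[1,[0.03,-0.032,0],[0,0,0]],[1,[0.03,-0.032,0],[0,0,0]],[1,[0.03,-0.032,0],[0,0,0]]]'
python3 -m crank '[[1,[0.03,-0.032,0],[0,0,0]],[1,[0.03,-0.032,0],[0,0,0]],[1,[0.03,-0.032,0],[0,0,0]],[1,[0.03,-0.032,0],[0,0,0]],[1,[0.03,-0.032,0],[0,0,0]],[1,[0.03,-0.032,0],[0,0,0]],[1,[0.03,-0.032,0],[0,0,0]],[1,[0.03,-0.032,0],[0,0,0]]]'
python3 -m crank '[[1,[0.03,-0.032,0],[0,0,0]],[1,[0.03,-0.032,0],[0,0,0]],[1,[0.03,-0.032,0],[0,0,0]],[1,[0.03,-0.028,0],[0,0,0]],[1,[0,0,0],[0,0,-8.5]],[1,[0,0,0],[0,0,-8.5]],[1,[0,0,0],[0,0,-8.5]],[1,[0,0,0],[0,0,-8.5]]]'
python3 -m crank '[[1,[0,0,0],[0,0,-8.5]],[1,[0,0,0],[0,0,-8.5]],[1,[0,0,0],[0,0,-8.5]],[1,[0,0,0],[0,0,-8.5]],[1,[0,0,0],[0,0,-8.5]],[1,[0,0,0],[0,0,-8.5]],[1,[0,0,0],[0,0,-8.5]],[1,[0,0,0],[0,0,-8.5]]]'
```

```text
time: 0.9
tool_pos: [0.3456, -0.1548, 0.1846]
ee_rot: [-3.141, 0.0, 0.46]
wrist_force: [1.1, 0.5, -0.6]
width: 0.0337
finger_force: 0.0
time: 1.7
tool_pos: [0.4467, 0.1813, 0.1845]
ee_rot: [3.141, 0.001, 0.461]
wrist_force: [0.1, -0.4, 0.4]
width: 0.0004
finger_force: 0.0
time: 2.5
tool_pos: [0.4989, 0.3439, 0.1839]
ee_rot: [-3.141, 0.002, 1.061]
wrist_force: [0.2, -0.4, -0.5]
width: 0.0008
finger_force: 0.0
time: 3.3
tool_pos: [0.4989, 0.3436, 0.1841]
ee_rot: [-3.14, -0.0, 2.247]
wrist_force: [-1.1, -0.5, -0.1]
width: 0.0002
finger_force: 0.0
```

```bash
python3 -m crank '[[1,[0,0.002,0.02],[0,0,-7.8]],[1,[0,0,0.03],[0,0,-7.7]],[1,[0,0,0.03],[0,0,0]],[1,[0,0,0.03],[0,0,0]],[1,[0,0,0.01],[0,0,0]],[1,[0,0,0],[0,0,0]]]'
python3 - <<'E'
from bench import vision
import cv2,numpy as np
a=vision.snapshot("top")["color"][65:225,205:365,::-1];b=vision.snapshot("scene")["color"][120:280,160:320,::-1]
cv2.imwrite("pics/p2.png",cv2.resize(np.hstack([a,b]),(800,400),interpolation=cv2.INTER_CUBIC))
E
```

```text
time: 3.9
tool_pos: [0.4993, 0.3442, 0.0624]
ee_rot: [-3.137, -0.002, 2.512]
wrist_force: [-0.4, -0.4, -0.2]
width: 0.0004
finger_force: 0.0
```

View pics/p2.png

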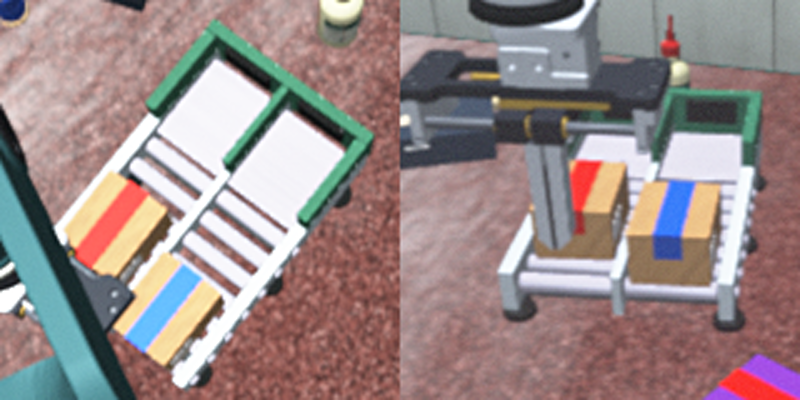

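The closed fingers stand behind the red carton, roughly centred, and clear of the blue one. I'll push slowly along tool -x.

```bash
python3 -m crank '[[1,[-0.008,0,0],[0,0,0]],[1,[-0.008,0,0],[0,0,0]],[1,[-0.006,0,0],[0,0,0]],[1,[-0.004,0,0],[0,0,0]],[1,[-0.005,0,0],[0,0,0]],[1,[-0.007,0,0],[0,0,0]],[1,[-0.007,0,0],[0,0,0]],[1,[-0.007,0,0],[0,0,0]]]'
python3 -m crank '[[1,[-0.007,0,0],[0,0,0]],[1,[-0.007,0,0],[0,0,0]],[1,[-0.007,0,0],[0,0,0]],[1,[-0.007,0,0],[0,0,0]],[1,[-0.007,0,0],[0,0,0]],[1,[-0.007,0,0],[0,0,0]],[1,[-0.007,0,0],[0,0,0]],[1,[-0.007,0,0],[0,0,0]]]'
python3 - <<'E'
from bench import vision
import cv2,numpy as np
a=vision.snapshot("top")["color"][65:225,205:365,::-1];b=vision.snapshot("scene")["color"][120:280,160:320,::-1]
cv2.imwrite("pics/p3.png",cv2.resize(np.hstack([a,b]),(800,400),interpolation=cv2.INTER_CUBIC))
E
```

```text
time: 4.8
tool_pos: [0.5432, 0.3141, 0.0649]
ee_rot: [-3.142, -0.0, 2.512]
wrist_force: [-0.3, 0.2, -0.1]
width: 0.0005
finger_force: 0.3
time: 5.6
tool_pos: [0.5885, 0.281, 0.0649]
ee_rot: [-3.141, 0.0, 2.512]
wrist_force: [-0.3, 0.1, -0.2]
width: 0.0003
finger_force: 0.1
```

View pics/p3.png

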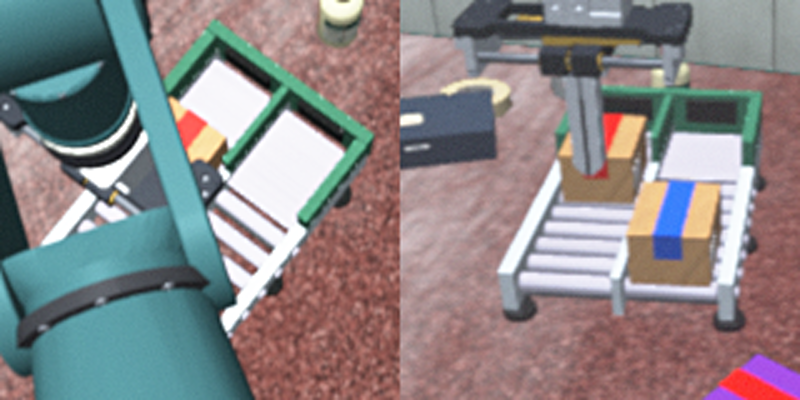

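The red carton is moving straight and about to enter its bay; the blue one hasn't moved. Roughly 67 mm remain.

```bash
python3 -m crank '[[1,[-0.007,0,0],[0,0,0]],[1,[-0.007,0,0],[0,0,0]],[1,[-0.007,0,0],[0,0,0]],[1,[-0.007,0,0],[0,0,0]],[1,[-0.007,0,0],[0,0,0]],[1,[-0.007,0,0],[0,0,0]],[1,[-0.007,0,0],[0,0,0]],[1,[-0.007,0,0],[0,0,0]]]'
python3 -m crank '[[1,[-0.003,0,0],[0,0,0]],[1,[-0.003,0,0],[0,0,0]]]'
python3 -m crank '[[1,[-0.002,0,0],[0,0,0]]]'
```

```text
time: 6.5
tool_pos: [0.6337, 0.248, 0.0649]
ee_rot: [-3.141, 0.0, 2.512]
wrist_force: [-0.7, 0.0, -0.7]
width: 0.0005
finger_force: 0.6
time: 6.7
tool_pos: [0.6383, 0.2447, 0.065]
ee_rot: [3.142, -0.0, 2.511]
wrist_force: [-1.8, 1.7, -0.9]
width: 0.0009
finger_force: 0.7
time: 6.8
tool_pos: [0.6399, 0.2436, 0.0649]
ee_rot: [-3.141, -0.0, 2.512]
wrist_force: [-1.0, 1.2, -0.2]
width: 0.0003
finger_force: 0.7
```

```bash
python3 -m crank '[[1,[-0.002,0,0],[0,0,0]],[1,[-0.001,0,0],[0,0,0]]]'
python3 -m crank '[[1,[-0.001,0,0],[0,0,0]],[1,[-0.001,0,0],[0,0,0]]]'
python3 -m crank '[[1,[-0.001,0,0],[0,0,0]],[1,[-0.001,0,0],[0,0,0]]]'
```

```text
time: 7.0
tool_pos: [0.6419, 0.2421, 0.0649]
ee_rot: [-3.141, -0.001, 2.512]
wrist_force: [-3.3, 2.3, 0.6]
width: 0.0004
finger_force: 1.4
time: 7.2
tool_pos: [0.6419, 0.242, 0.0649]
ee_rot: [-3.141, -0.004, 2.513]
wrist_force: [-5.7, 4.0, 1.0]
width: 0.0006
finger_force: 3.7
time: 7.4
tool_pos: [0.6419, 0.2419, 0.065]
ee_rot: [-3.14, -0.008, 2.513]
wrist_force: [-10.3, 4.9, 3.8]
width: 0.0004
finger_force: 5.6
```

The force is rising with no travel, at the predicted stop, so the carton is against the bumper. I'll back off, lift clear and check.

```bash
python3 -m crank '[[1,[0.005,0,0],[0,0,0]],[1,[0.015,0,0],[0,0,0]],[1,[0.02,0,0],[0,0,0]],[1,[0.01,0,-0.03],[0,0,0]],[1,[0,0,-0.04],[0,0,0]],[1,[0,0,-0.04],[0,0,0]],[1,[0.04,0,-0.02],[0,0,0]],[1,[0.045,0,0],[0,0,0]]]'
python3 -m crank '[[1,[0.04,0,0],[0,0,0]],[1,[0.04,0,0],[0,0,0]],[1,[0.04,0,0],[0,0,0]],[1,[0,0,0],[0,0,0]]]'
python3 - <<'E'
from bench import vision
import cv2,numpy as np,pickle
s=vision.snapshot("top");pickle.dump(s,open("top2.pkl","wb"))
a=s["color"][65:225,205:365,::-1];b=vision.snapshot("scene")["color"][120:280,160:320,::-1]
cv2.imwrite("pics/p4.png",cv2.resize(np.hstack([a,b]),(800,400),interpolation=cv2.INTER_CUBIC))
E
```

```text
time: 8.2
tool_pos: [0.5385, 0.3198, 0.2005]
ee_rot: [3.132, 0.006, 2.508]
wrist_force: [-0.4, 0.3, -0.7]
width: 0.0004
finger_force: 0.0
time: 8.6
tool_pos: [0.4356, 0.3928, 0.1961]
ee_rot: [3.139, -0.0, 2.518]
wrist_force: [0.4, 0.6, -0.7]
width: 0.0003
finger_force: 0.0
```

View pics/p4.png

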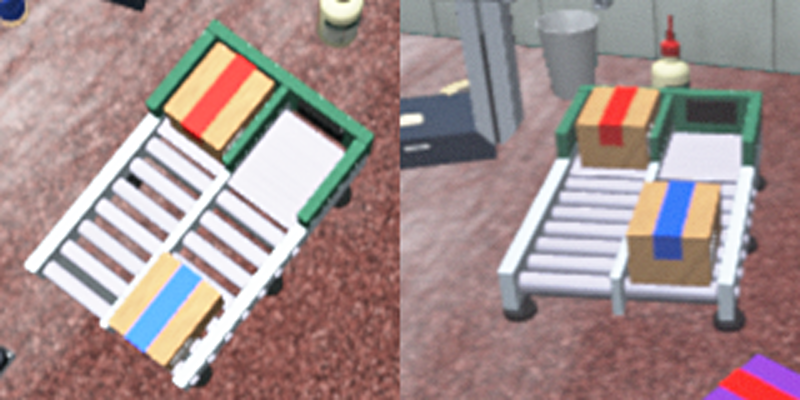

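The red carton is square in the left bay against the bumper, its top centred at about (219,97) in the left panel. The blue carton hasn't moved, and the arm is clear.

```bash
python3 -c "
import pickle
from h import px
s=pickle.load(open('top2.pkl','rb'));print(px(s,205+219/2.5,65+97/2.5,.0915),px(s,205+165/2.5,65+309/2.5,.093))
from bench import robot
print(robot.close_job())"
```

```text
[0.67952322 0.21267938 0.0915    ] [0.48610893 0.2516676  0.093     ]
the job is handed in; nothing more can be done
None
```

I pushed the red-taped carton fully home against the bumper in the left bay, about 2 mm from the estimated bay point; the blue-taped carton stayed where it stood, and I handed the job in at about 8.7 s (no verdict was returned).

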